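# Sweep the empty vials into the catch pan

### The arm

A 6-joint arm with a two-finger parallel gripper is mounted at the origin on the work surface. World frame = base frame: x ahead of the robot, y to its left, z up, the work surface at z = 0. Lengths are in mm, angles in rad, forces in N, time in s.
With the tool pointing down it reaches from about 350 to 775 mm from the base axis. Payload 7.3 kg.
Tool frame: the origin (TCP) lies at the centre of the arm's flange, where the gripper is bolted on; the fingertips stand 178 mm ahead of it and the grasp point (between the pads) lies 159 mm ahead of it; z points along the fingers, y is the direction in which the jaws open and shut (so a half turn about z gives the same grasp; the last joint's range is limited). The gripper opens to 92 mm and grips with 3 to 60 N. Pads are 19 mm wide; open, the fingers measure 130 mm over their backs; the gripper's body (75 mm by 190 mm) begins 47 mm behind the grasp point.
Start: joints at [-1.363, 0.342, 1.524, -0, 1.275, -0.146], TCP at [181.914, -492.479, 404.741] pointing down, gripper open.
Joint ranges: [-2.53, 2.53], [-0.77, 2.02], [0.04, 2.7], [-1, 4.14], [0.28, 2.66], [-3.11, 3.11]. Speed limits (rad/s): [2.57, 2.57, 3.14, 3.14, 3.14, 3.14].

### API

Orientations are given as [roll, pitch, yaw] about the fixed x, y, z axes, in that order (R = Rz(yaw) Ry(pitch) Rx(roll)).
In Python, from plant import get_obs, capture, close_job gives the robot as it stands. The module is installed in compiled form; this text tells all that it offers.
- The arm moves only by the shell command python3 -m pendant 'ROWS'. ROWS is JSON, a list of rows, each a list of 3 entries, a list of its own where there are three numbers: the shift along the tool's x, y, z in m, then the turn, a rotation vector about the tool's x, y, z in rad, then the finger opening in m, from 0 to 0.0918. In form: [[[tx, ty, tz], [wx, wy, wz], fingers], ...]. A call has 1 to 10 rows; each row is the pose to reach, as a shift and turn from the pose commanded when the call began, along the tool's axes at that moment; what a row does not reach only later rows make up. A row lasts 1/12 s, in which the tool goes at most 41.7 mm and 7.16 degrees, less where a joint would pass 70% of its speed; a pose out of reach is approached as far as the arm can. A call with a gripper value outside its range is refused whole. The fingers move at their own pace and stop on an object; the grip force is fixed at half the most. Time passes only in rows, so rows that repeat a pose let the fingers close. It gives the time, the measured TCP pose, the force and the opening at its end, in the units of the state.
- get_obs(): the state, without advancing time (a new reading comes with each control period).
- capture(name): name is "side" or "top" or "wrist"; returns a dict with "color" (384x512x3 uint8, red, green, blue), "mtx" (3x3 intrinsics, pixels), "dist" ([k1, k2, p1, p2, k3] as OpenCV has them; the pictures are not rectified), "rvec" (rotation vector, rad) and "tvec" (3), from world to camera coordinates, as OpenCV has them. Camera axes: x right, y down, z forward; pixel columns grow to the right and rows downward; lengths in mm; the calibration is good to about 2 mm. A picture is of the moment at which its call begins. There is no depth.
- close_job(): hands the job in, once; it reports no verdict.
The state is a dict: "time": time; "joint_positions": joint angles; "dq": joint speeds; "tau": joint torques, N m; "tool_pos": TCP position; "tcp_rot": TCP orientation; "contact_force": force on the tool from outside, world axes, zero at the start; "moment": the same for the moment, N m; "grip_width": finger opening in mm.
Only numpy, scipy, OpenCV 4.12 (cv2) and the standard library are available. Lean on these libraries where they do the work, as an engineer would, in place of code of your own. Each camera call takes 0.05 s, during which the arm holds its last target. There are 200 camera calls.

### The job

Clear up after the vaccination round: push the three small empty vials across the table top with the fingers, through the open side of the steel catch pan, until all three are wholly inside it. Slide them along the table and do not pick them up, and leave the big bottle, the carton and the steel cup where they stand.

Things in the scene. Friction and masses are not known exactly. Their poses are not given: they have to be found in the camera images.
- pan: low steel catch pan fixed to the table, open on one side (roughly facing the robot), three walls 30 mm high, 3 mm thick; inside 130 mm wide (y), 110 mm deep (x). Its paper-thin floor is level with the table top: no step at the open side. Origin: middle of the open edge, at table height; +x points from it into the pan, y along the open edge, z up
- vial0: one of three alike empty vaccine vials standing on the table: squat amber glass with a narrower aluminium cap, body diameter 26 mm, 31 mm high to the shoulder, cap diameter 20 mm, 44 mm overall, 15 to 28 g. Origin: centre of the underside; z up through the cap. It slides on the table and can tip and roll
- vial1: one of three alike empty vaccine vials standing on the table: squat amber glass with a narrower aluminium cap, body diameter 26 mm, 31 mm high to the shoulder, cap diameter 20 mm, 44 mm overall, 15 to 28 g. Origin: centre of the underside; z up through the cap. It slides on the table and can tip and roll
- vial2: one of three alike empty vaccine vials standing on the table: squat amber glass with a narrower aluminium cap, body diameter 26 mm, 31 mm high to the shoulder, cap diameter 20 mm, 44 mm overall, 15 to 28 g. Origin: centre of the underside; z up through the cap. It slides on the table and can tip and roll
- bottle: full vaccine bottle, to be left alone: amber glass, diameter 46 mm, 68 mm high, standing. Origin: centre of the underside
- carton: upright medicine carton, to be left alone: 45 mm (x) by 60 mm (y), 55 mm high, white with a blue band. Origin: centre of the underside
- cup: open steel cup, to be left alone: diameter 64 mm at the rim, 62 mm high, standing beside the pan. Origin: centre of the underside
Things that resemble listed ones, but are neither listed nor needed, are in the scene too. Several things have the shape of the pan; the one meant has the colours described above.

How it is judged (in metres and radians):
At the end, for the whole second after the job is handed in: All three vials are at rest on the floor of the pan, standing or lying: each vial's underside centre at least 12 mm inside the open edge, between the side walls and short of the back wall, and no higher than 25 mm above the table (x of vial0 in the frame of pan between 0.012 and 0.11 m and y of vial0 in the frame of pan between -0.066 and 0.066 m and height (world z) of each of vial0, vial1, vial2 below 0.025 m and linear speed of each of vial0, vial1, vial2 below 0.02 m/s and x of vial1 in the frame of pan between 0.012 and 0.11 m and y of vial1 in the frame of pan between -0.066 and 0.066 m and x of vial2 in the frame of pan between 0.012 and 0.11 m and y of vial2 in the frame of pan between -0.066 and 0.066 m); the robot touches nothing.
It fails at once if a vial was lifted off the table (its underside centre rose 25 mm or more) (height (world z) of any of vial0, vial1, vial2 above 0.025 m).
It fails at once if the bottle, the carton or the cup was moved (more than 15 mm) or tipped (distance of any of bottle, carton, cup from where it was at the start of the episode above 0.015 m or angle between any of bottle, carton, cup's own z axis and vertical above 0.3 rad).
It also fails if it takes over 72 s, if anything falls off the work surface, if the arm or the gripper's body presses on something with over 40 N, if the wrist force passes 120 N, or if a joint passes its speed limit or range.

## Working session

There is one attempt and no reset: what is moved stays moved. The work goes in short steps, Python scripts to look and compute and a shell command to move; the robot and the scene stay as the last step left them, time stands still between calls to the robot, and variables do not carry over. Pictures are saved under pics/ and viewed, about 8 in all and at most 12, crops included, and the job is handed in when it is done.

```bash
mkdir -p pics; cat > h.py <<'E'
import numpy as np,cv2
from plant import get_obs,capture
def ray(c,uv):
    p=cv2.undistortPoints(np.array([[uv]],float),c['mtx'],c['dist'])[0,0]
    R=cv2.Rodrigues(np.array(c['rvec'],float))[0]; t=np.array(c['tvec'],float).ravel()
    return -R.T@t, R.T@np.array([p[0],p[1],1.])
def onz(c,uv,z):
    o,d=ray(c,uv); return (o+d*(z-o[2])/d[2]).round(1)
def proj(c,p):
    return cv2.projectPoints(np.array([p],float),c['rvec'],c['tvec'],c['mtx'],c['dist'])[0].ravel()
E
python3 - <<'E'
from h import *
import pickle
o=get_obs();print(o)
for n in('top','side'):
    c=capture(n);pickle.dump(c,open(n+'.pkl','wb'));cv2.imwrite(f'pics/{n}0.png',cv2.resize(np.ascontiguousarray(c['color'][:,:,::-1]),(800,600)))
    print(n,ray(c,(256,192)))
E
```

```text
{'time': 0.0, 'joint_positions': array([-1.36299076e+00,  3.42727183e-01,  1.52502362e+00,  2.32201492e-06,
        1.27543084e+00, -1.45975742e-01]), 'dq': array([ 0.00038594, -0.0003111 , -0.000113  , -0.00054669,  0.00254444,
        0.00101391]), 'tau': array([-1.09991252e-03, -4.31245708e+01, -2.44224304e+01,  7.16293976e-02,
        5.60534012e-02, -1.18482512e-04]), 'tool_pos': array([ 181.88862777, -492.33484975,  404.04013989]), 'tcp_rot': array([-3.14002089e+00, -2.33326972e-04,  3.53780448e-01]), 'contact_force': array([-0.25783784,  0.39715861,  0.64219814]), 'moment': array([-0.00340654,  0.01257177, -0.00224935]), 'grip_width': 91.84870819902837}
top (array([518.68423253, -47.93286553, 880.31716883]), array([ 0.05449068,  0.00430584, -0.99875811]))
side (array([225.07151411, 643.96459458, 540.90808828]), array([ 0.38592384, -0.74539664, -0.54371596]))
```

View pics/top0.png

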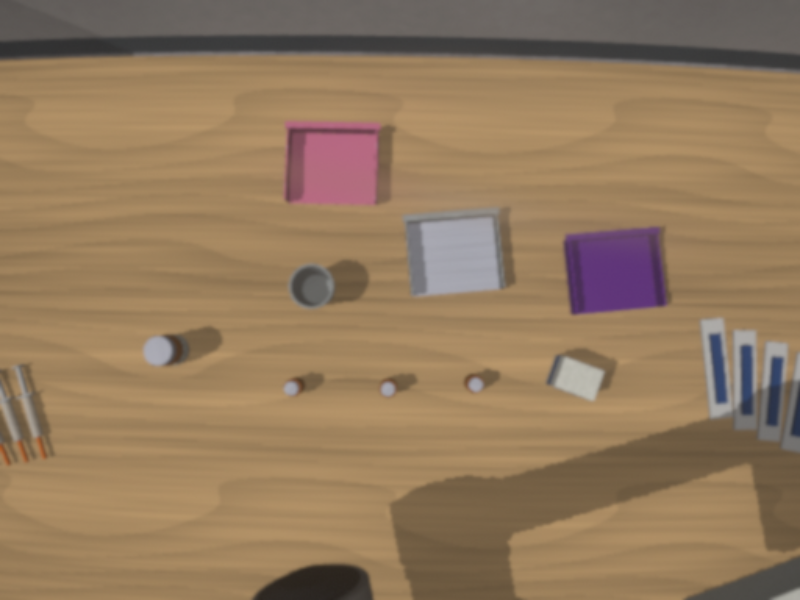

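View pics/side0.png

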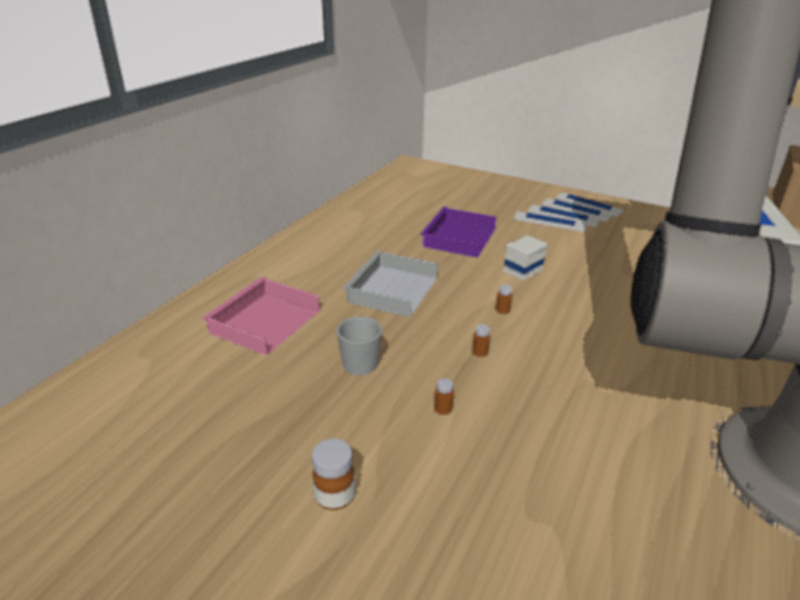

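The top view shows the grey pan, open side towards the robot, with its front corners at about (412,297) and (504,290). The vial caps are at (292,387), (388,388) and (476,383), the cup at (312,286), the bottle at (160,351) and the carton at (579,379). The side view agrees, and the vials are upright.

```bash
python3 - <<'E'
from h import *
import pickle
T=pickle.load(open('top.pkl','rb'));S=pickle.load(open('side.pkl','rb'))
s=.64
for n,p,z,q in [('vA',(292,386.5),44,(445,385)),('vB',(388,387.5),44,(482.5,330)),('vC',(476,383),44,(505.5,290)),('cup',(312,286),62,(360,328)),('bottle',(158,351),68,(332,453)),('carton',(580,379),55,None),
 ('panFL top',(411,296),30,None),('panFR top',(505,290),30,None),('panBLtop',(404,214),30,None),('panBRtop',(499,208),30,None),('flFL',(416,296),0,None),('flFR',(499,291),0,None),('floorBL',(420,220),0,None),('floorBR',(494,217),0,None)]:
    a=onz(T,(p[0]*s,p[1]*s),z); print(n,a, onz(S,(q[0]*s,q[1]*s),z) if q else '')
E
```

```text
vA [439.7 105.1  44. ] [434.8 110.9  44. ]
vB [441.2 -29.8  44. ] [436.2 -24.4  44. ]
vC [ 449.6 -153.2   44. ] [ 443.4 -145.3   44. ]
cup [580.5  78.1  62. ] [580.2  77.6  62. ]
bottle [485.7 289.6  68. ] [485.1 292.1  68. ]
carton [ 457.8 -297.6   55. ] 
panFL top [571.1 -60.   30. ] 
panFR top [ 582.3 -195.5   30. ] 
panBLtop [690.4 -47.7  30. ] 
panBRtop [ 702.2 -186.3   30. ] 
flFL [573.1 -67.8   0. ] 
flFR [ 582.9 -191.7    0. ] 
floorBL [687.8 -71.9   0. ] 
floorBR [ 694.7 -183.6    0. ]
```

```bash
cat >> h.py <<'E'
def to(x,y,z,yaw):
    o=get_obs(); r=np.array(o['tcp_rot']); w=r[2]
    d=np.array([x,y,z])-o['tool_pos']; c,s=np.cos(w),np.sin(w)
    # tool pointing down: x=(c,s,0) y=(s,-c,0) z=(0,0,-1)
    print('t',o['time'].__round__(2),'pos',o['tool_pos'].round(1),'rot',r.round(3),'shift',(np.array([c*d[0]+s*d[1],s*d[0]-c*d[1],-d[2]])/1000).round(4),'wz',round(-(yaw-w),3))
E
python3 -c "
from h import *
to(390,-150,300,.04)"
```

```text
t 0.1 pos [ 181.9 -492.4  404.1] rot [-3.14  -0.     0.354] shift [ 0.3138 -0.2491  0.1041] wz 0.314
```

```bash
python3 -m pendant '[[[0.314,-0.249,0.104],[0,0,0.314],0.018],[[0.314,-0.249,0.104],[0,0,0.314],0.018],[[0.314,-0.249,0.104],[0,0,0.314],0.018],[[0.314,-0.249,0.104],[0,0,0.314],0.018],[[0.314,-0.249,0.104],[0,0,0.314],0.018],[[0.314,-0.249,0.104],[0,0,0.314],0.018],[[0.314,-0.249,0.104],[0,0,0.314],0.018],[[0.314,-0.249,0.104],[0,0,0.314],0.018],[[0.314,-0.249,0.104],[0,0,0.314],0.018],[[0.314,-0.249,0.104],[0,0,0.314],0.018]]'; python3 - <<'E'
from h import *
to(390,-150,184,.04)
for n in('wrist','top'):
    c=capture(n);cv2.imwrite(f'pics/{n}1.png',c['color'][:,:,::-1]);
    print(n,proj(c,(447,-150,44)),proj(c,(439,-28,44)))
E
```

```text
time: 0.93
tool_pos: [390.7, -148.1, 300.2]
tcp_rot: [-3.142, 0.0, 0.04]
contact_force: [1.2, -1.3, 0.4]
grip_width: 29.9
t 0.93 pos [ 390.7 -148.1  300.2] rot [-3.142  0.     0.04 ] shift [-0.0007  0.0019  0.1162] wz -0.0
wrist [264.49552622 122.06454718] [ 93.32497994 128.27325433]
top [303.17504643 246.28776855] [247.46384818 249.00374999]
```

View pics/wrist1.png

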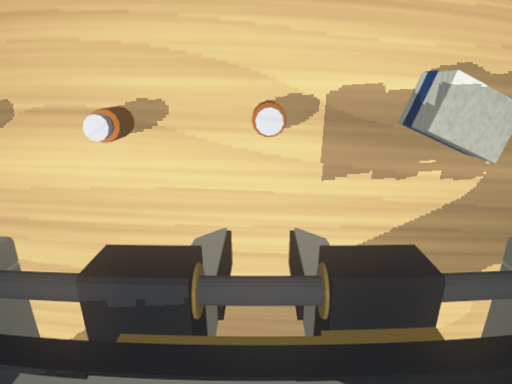

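The wrist view shows cap C at (269,121) and cap B at (98,127), 5 px right of prediction. That matches the top-view estimates (C y≈-153, B y≈-30). Next I descend behind C.

```bash
python3 -m pendant '[[[0,0.0045,0.03],[0,0,0],0.018],[[0,0.0045,0.06],[0,0,0],0.018],[[0,0.0045,0.09],[0,0,0],0.018],[[0,0.0045,0.117],[0,0,0],0.018],[[0,0.0045,0.117],[0,0,0],0.018],[[0.01,0.0045,0.117],[0,0,0],0.018],[[0.02,0.0045,0.117],[0,0,0],0.018],[[0.03,0.0045,0.117],[0,0,0],0.018],[[0.038,0.0045,0.117],[0,0,0],0.018],[[0.045,0.0045,0.117],[0,0,0],0.018]]'; python3 - <<'E'
from h import *
to(644,-142,184,.04)
c=capture('wrist');cv2.imwrite(f'pics/w2.png',c['color'][:,:,::-1])
E
```

```text
time: 1.87
tool_pos: [436.9, -153.0, 185.0]
tcp_rot: [3.14, -0.003, 0.04]
contact_force: [0.3, 0.2, 1.0]
grip_width: 17.9
t 1.87 pos [ 436.9 -153.   185. ] rot [ 3.14e+00 -3.00e-03  4.00e-02] shift [ 0.2073 -0.0026  0.001 ] wz 0.0
```

View pics/w2.png

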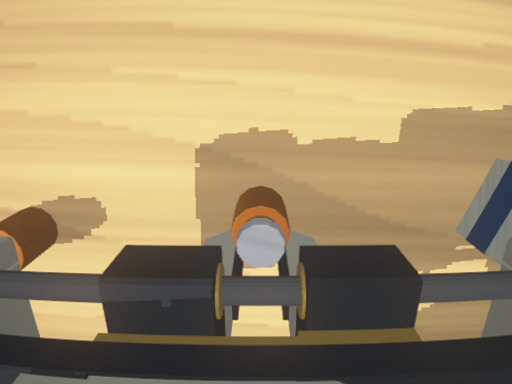

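The vial (cap at 261,243) is upright and nestled between the fingers. Now I push it in.

```bash
python3 -m pendant '[[[0.008,0,0],[0,0,0],0.018],[[0.019,0,0],[0,0,0],0.018],[[0.031,0,0],[0,0,0],0.018],[[0.043,0,0],[0,0,0],0.018],[[0.055,0,0],[0,0,0],0.018],[[0.067,0,0],[0,0,0],0.018],[[0.079,0,0],[0,0,0],0.018],[[0.091,0,0],[0,0,0],0.018],[[0.101,0,0],[0,0,0],0.018],[[0.108,0,0],[0,0,0],0.018]]'; python3 - <<'E'
from h import *
to(644,-142,184,.04)
c=capture('wrist');cv2.imwrite(f'pics/w3.png',c['color'][:,:,::-1])
for p in[(571,-60,30),(582.3,-195.5,30),(690,-48,30),(702,-186,30)]:print(proj(c,p))
E
```

```text
time: 2.75
tool_pos: [544.2, -148.3, 183.9]
tcp_rot: [3.141, -0.0, 0.04]
contact_force: [-0.9, 0.3, 1.0]
grip_width: 18.0
t 2.75 pos [ 544.2 -148.3  183.9] rot [ 3.141 -0.     0.04 ] shift [ 0.0999 -0.0023 -0.0001] wz 0.0
[ 59.52181964 207.71473249]
[372.46146325 195.01244026]
[ 12.45888624 -85.72858456]
[ 379.28281405 -123.04700297]
```

View pics/w3.png

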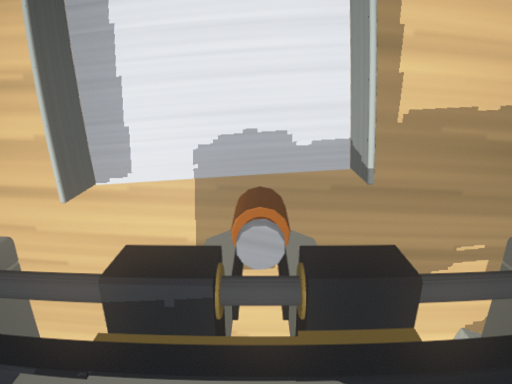

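The vial is upright in front of the pan mouth (front wall tops at (63,200) and (371,183)), with good clearance. I continue the push.

```bash
python3 -m pendant '[[[0.008,0,0],[0,0,0],0.018],[[0.019,0,0],[0,0,0],0.018],[[0.031,0,0],[0,0,0],0.018],[[0.043,0,0],[0,0,0],0.018],[[0.055,0,0],[0,0,0],0.018],[[0.067,0,0],[0,0,0],0.018],[[0.079,0,0],[0,0,0],0.018],[[0.089,0,0],[0,0,0],0.018],[[0.095,0,0],[0,0,0],0.018],[[0.099,0,0],[0,0,0],0.018]]'; python3 -m pendant '[[[0,0,0],[0,0,0],0.018],[[-0.015,0,0],[0,0,0],0.018],[[-0.035,0,0],[0,0,0],0.018],[[-0.06,0,-0.02],[0,0,0],0.018],[[-0.09,0,-0.05],[0,0,0],0.018],[[-0.12,0,-0.08],[0,0,0],0.018],[[-0.15,0,-0.08],[0,0,0],0.018],[[-0.18,0,-0.08],[0,0,0],0.018],[[-0.21,0,-0.08],[0,0,0],0.018],[[-0.21,0,-0.08],[0,0,0],0.018]]'; python3 - <<'E'
from h import *
c=capture('wrist')
for uv in [(63,200),(371,183)]:pass
# B target: pan (85,28)
O=np.array([578,-129]);a=.085
R=np.array([[np.cos(a),-np.sin(a)],[np.sin(a),np.cos(a)]])
t=O+R@[82,28];B=np.array([440,-30]);d=t-B;yaw=np.arctan2(d[1],d[0]);u=d/np.hypot(*d)
print(t,yaw,'start',B-u*55,'end',t-u*19)
to(*(B-u*55),264,yaw)
E
```

```text
time: 3.63
tool_pos: [642.6, -144.5, 183.5]
tcp_rot: [-3.142, 0.0, 0.04]
contact_force: [-0.1, 0.1, 0.5]
grip_width: 17.6
time: 4.47
tool_pos: [427.3, -151.9, 263.4]
tcp_rot: [-3.139, 0.005, 0.039]
contact_force: [-0.1, 1.0, -0.6]
grip_width: 17.8
[657.32681819 -94.13947912] -0.2869821558700635 start [387.24936416 -14.43174968] end [639.10387126 -88.76135629]
t 4.52 pos [ 429.8 -152.6  264. ] rot [-3.141e+00  2.000e-03  3.800e-02] shift [-0.0373 -0.1397 -0.    ] wz 0.325
```

```bash
cat >> h.py <<'E'
def path(V,h0,L,R,h1,L2,back,step=12,off=19):
    """vial path: straight L, left arc radius R, straight L2; prints rows in tool frame of the start pose (TCP 'back' behind vial)"""
    u=lambda h:np.array([np.cos(h),np.sin(h)])
    T=L+R*(h1-h0)+L2; s=0;k=0;S0=np.array(V)-back*u(h0)
    ss=np.concatenate([np.arange(-(back-off),0,step),np.arange(0,T,step),[T]])
    p1=np.array(V)+L*u(h0);p2=p1+R*np.array([np.sin(h1)-np.sin(h0),np.cos(h0)-np.cos(h1)])
    for s in ss:
        if s<L: v,h=np.array(V)+s*u(h0),h0
        elif s<T-L2: h=h0+(s-L)/R; v=p1+R*np.array([np.sin(h)-np.sin(h0),np.cos(h0)-np.cos(h)])
        else: h=h1; v=p2+(s-T+L2)*u(h1)
        d=v-off*u(h)-S0;c,n=np.cos(h0),np.sin(h0)
        print(f'{k}: [{(c*d[0]+n*d[1])/1000:.3f},{(n*d[0]-c*d[1])/1000:.3f}] wz {h0-h:.2f} vial {v.round()}');k+=1
    print('start',S0)
    return S0
E
python3 -c "
from h import *
S=path((440,-30),-.8,57,100,.085,98,45)
to(*S,264,-.8)"
```

```text
0: [-0.000,-0.000] wz 0.00 vial [422. -11.]
1: [0.012,0.000] wz 0.00 vial [430. -20.]
2: [0.024,-0.000] wz 0.00 vial [439. -29.]
3: [0.026,0.000] wz 0.00 vial [440. -30.]
4: [0.038,0.000] wz 0.00 vial [448. -39.]
5: [0.050,-0.000] wz 0.00 vial [457. -47.]
6: [0.062,0.000] wz 0.00 vial [465. -56.]
7: [0.074,-0.000] wz 0.00 vial [473. -64.]
8: [0.086,0.001] wz -0.03 vial [482. -73.]
9: [0.098,0.002] wz -0.15 vial [491. -81.]
10: [0.110,0.001] wz -0.27 vial [501. -87.]
11: [0.122,-0.000] wz -0.39 vial [512. -93.]
12: [0.134,-0.003] wz -0.51 vial [523. -97.]
13: [0.146,-0.008] wz -0.63 vial [ 535. -100.]
14: [0.156,-0.014] wz -0.75 vial [ 546. -101.]
15: [0.166,-0.021] wz -0.87 vial [ 558. -101.]
16: [0.174,-0.030] wz -0.89 vial [ 570. -100.]
17: [0.182,-0.039] wz -0.89 vial [582. -99.]
18: [0.189,-0.049] wz -0.89 vial [594. -98.]
19: [0.197,-0.058] wz -0.89 vial [606. -97.]
20: [0.204,-0.067] wz -0.89 vial [618. -96.]
21: [0.212,-0.077] wz -0.89 vial [630. -95.]
22: [0.220,-0.086] wz -0.89 vial [642. -94.]
23: [0.227,-0.095] wz -0.89 vial [654. -93.]
24: [0.229,-0.098] wz -0.89 vial [658. -93.]
start [408.64819808   2.28102409]
t 4.52 pos [ 429.8 -152.6  264. ] rot [-3.141e+00  2.000e-03  3.800e-02] shift [-0.0153 -0.1556 -0.    ] wz 0.838
```

```bash
python3 -m pendant '[[[-0.015,-0.156,0],[0,0,0.838],0.018],[[-0.015,-0.156,0],[0,0,0.838],0.018],[[-0.015,-0.156,0],[0,0,0.838],0.018],[[-0.015,-0.156,0],[0,0,0.838],0.018],[[-0.015,-0.156,0],[0,0,0.838],0.018],[[-0.015,-0.156,0],[0,0,0.838],0.018],[[-0.015,-0.156,0],[0,0,0.838],0.018],[[-0.015,-0.156,0],[0,0,0.838],0.018],[[-0.015,-0.156,0],[0,0,0.838],0.018],[[-0.015,-0.156,0],[0,0,0.838],0.018]]'; python3 -c "
from h import *
to(408.6,2.3,184,-.8)"
```

```text
time: 5.35
tool_pos: [411.7, 2.5, 263.8]
tcp_rot: [-3.141, -0.001, -0.797]
contact_force: [-0.0, -0.1, 0.4]
grip_width: 18.1
t 5.35 pos [411.7   2.5 263.8] rot [-3.141e+00 -1.000e-03 -7.970e-01] shift [-0.0021  0.0023  0.0798] wz 0.003
```

```bash
python3 -m pendant '[[[-0.002,0.002,0.03],[0,0,0],0.018],[[-0.002,0.002,0.06],[0,0,0],0.018],[[-0.002,0.002,0.08],[0,0,0],0.018],[[-0.002,0.002,0.08],[0,0,0],0.018],[[0.01,0.002,0.08],[0,0,0],0.018],[[0.022,0.002,0.08],[0,0,0],0.018],[[0.032,0.002,0.08],[0,0,0],0.018],[[0.044,0.002,0.08],[0,0,0],0.018],[[0.052,0.002,0.08],[0,0,0],0.018],[[0.06,0.002,0.08],[0,0,0],0.018]]'; python3 - <<'E'
from h import *
to(408.6+62*np.cos(-.8),2.3+62*np.sin(-.8),184,-.8)
c=capture('wrist');cv2.imwrite(f'pics/w4.png',c['color'][:,:,::-1])
E
```

```text
time: 6.18
tool_pos: [452.6, -43.1, 184.4]
tcp_rot: [-3.141, -0.001, -0.799]
contact_force: [1.2, 1.6, 0.4]
grip_width: 18.3
t 6.18 pos [452.6 -43.1 184.4] rot [-3.141e+00 -1.000e-03 -7.990e-01] shift [-0.0012 -0.0001  0.0004] wz 0.001
```

View pics/w4.png

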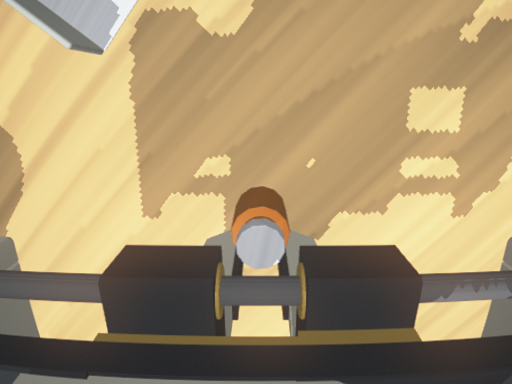

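B is nestled and upright (cap at 260,243). Next is the arc towards the pan mouth.

```bash
python3 -m pendant '[[[0.010,0,0],[0,0,0],0.018],[[0.022,0.001,0],[0,0,-0.03],0.018],[[0.034,0.001,0],[0,0,-0.14],0.018],[[0.046,0.001,0],[0,0,-0.26],0.018],[[0.058,0,0],[0,0,-0.38],0.018],[[0.070,-0.003,0],[0,0,-0.50],0.018],[[0.082,-0.008,0],[0,0,-0.62],0.018],[[0.092,-0.014,0],[0,0,-0.74],0.018],[[0.102,-0.021,0],[0,0,-0.86],0.018],[[0.108,-0.027,0],[0,0,-0.885],0.018]]'; python3 - <<'E'
from h import *
to(639,-95,184,.085)
c=capture('wrist');cv2.imwrite(f'pics/w5.png',c['color'][:,:,::-1])
E
```

```text
time: 7.07
tool_pos: [547.3, -101.1, 183.7]
tcp_rot: [3.141, -0.0, 0.091]
contact_force: [0.3, -1.0, 0.8]
grip_width: 18.0
t 7.07 pos [ 547.3 -101.1  183.7] rot [ 3.141 -0.     0.091] shift [ 0.0919  0.0022 -0.0003] wz 0.006
```

View pics/w5.png

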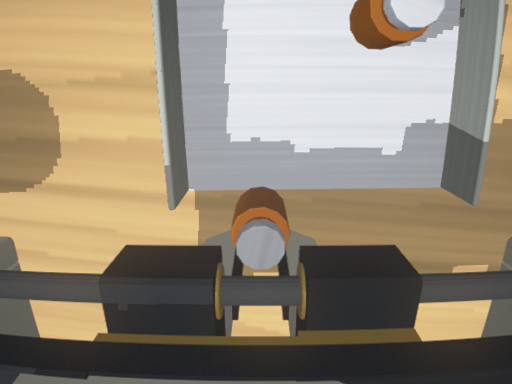

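B is lined up in front of the mouth, about 8 mm finger clearance to the left wall, and C stands at (390,15) in the pan. I push in with a 3 mm shift right.

```bash
python3 -m pendant '[[[0.008,0.001,0],[0,0,0],0.018],[[0.018,0.002,0],[0,0,0],0.018],[[0.029,0.003,0],[0,0,0],0.018],[[0.040,0.003,0],[0,0,0],0.018],[[0.051,0.003,0],[0,0,0],0.018],[[0.062,0.003,0],[0,0,0],0.018],[[0.073,0.003,0],[0,0,0],0.018],[[0.081,0.003,0],[0,0,0],0.018],[[0.087,0.003,0],[0,0,0],0.018],[[0.091,0.003,0],[0,0,0],0.018]]'; python3 -m pendant '[[[0,0,0],[0,0,0],0.018],[[-0.015,0,0],[0,0,0],0.018],[[-0.035,0,0],[0,0,0],0.018],[[-0.06,0,-0.02],[0,0,0],0.018],[[-0.09,0,-0.05],[0,0,0],0.018],[[-0.12,0,-0.08],[0,0,0],0.018],[[-0.15,0,-0.08],[0,0,0],0.018],[[-0.18,0,-0.08],[0,0,0],0.018],[[-0.21,0,-0.08],[0,0,0],0.018],[[-0.21,0,-0.08],[0,0,0],0.018]]'; python3 - <<'E'
from h import *
c=capture('top');cv2.imwrite('pics/t6.png',cv2.resize(c['color'][110:310,100:400,::-1],(750,500)))
S=path((439,106),-1.45,144,100,.085,52,45)
to(*S,264,-1.45)
E
```

```text
time: 7.95
tool_pos: [637.6, -95.4, 183.5]
tcp_rot: [-3.141, 0.0, 0.085]
contact_force: [-0.5, -0.6, -0.3]
grip_width: 18.0
time: 8.78
tool_pos: [422.9, -113.0, 263.4]
tcp_rot: [-3.139, 0.006, 0.085]
contact_force: [-0.4, 0.9, 0.6]
grip_width: 18.0
0: [0.000,0.000] wz 0.00 vial [436. 132.]
1: [0.012,-0.000] wz 0.00 vial [437. 120.]
2: [0.024,-0.000] wz 0.00 vial [439. 108.]
3: [0.026,-0.000] wz 0.00 vial [439. 106.]
4: [0.038,-0.000] wz 0.00 vial [440.  94.]
5: [0.050,-0.000] wz 0.00 vial [442.  82.]
6: [0.062,0.000] wz 0.00 vial [443.  70.]
7: [0.074,-0.000] wz 0.00 vial [445.  58.]
8: [0.086,-0.000] wz 0.00 vial [446.  46.]
9: [0.098,-0.000] wz 0.00 vial [448.  35.]
10: [0.110,-0.000] wz 0.00 vial [449.  23.]
11: [0.122,0.000] wz 0.00 vial [451.  11.]
12: [0.134,0.000] wz 0.00 vial [452.  -1.]
13: [0.146,-0.000] wz 0.00 vial [453. -13.]
14: [0.158,-0.000] wz 0.00 vial [455. -25.]
15: [0.170,-0.000] wz 0.00 vial [456. -37.]
16: [0.182,0.002] wz -0.12 vial [459. -49.]
17: [0.194,0.002] wz -0.24 vial [462. -60.]
18: [0.206,0.000] wz -0.36 vial [467. -71.]
19: [0.218,-0.003] wz -0.48 vial [473. -81.]
20: [0.230,-0.007] wz -0.60 vial [480. -91.]
21: [0.241,-0.012] wz -0.72 vial [489. -99.]
22: [0.251,-0.019] wz -0.84 vial [ 498. -107.]
23: [0.260,-0.027] wz -0.96 vial [ 509. -113.]
24: [0.268,-0.036] wz -1.08 vial [ 519. -118.]
25: [0.275,-0.046] wz -1.20 vial [ 531. -122.]
26: [0.281,-0.057] wz -1.32 vial [ 543. -124.]
27: [0.286,-0.068] wz -1.44 vial [ 555. -125.]
28: [0.288,-0.080] wz -1.53 vial [ 567. -124.]
29: [0.289,-0.092] wz -1.53 vial [ 579. -123.]
30: [0.289,-0.104] wz -1.53 vial [ 591. -122.]
31: [0.290,-0.116] wz -1.53 vial [ 602. -121.]
32: [0.290,-0.128] wz -1.53 vial [ 614. -120.]
33: [0.290,-0.129] wz -1.53 vial [ 616. -120.]
start [433.57737538 150.6720846 ]
t 8.83 pos [ 425.5 -113.6  263.9] rot [-3.141e+00  2.000e-03  8.500e-02] shift [ 3.030e-02 -2.626e-01 -1.000e-04] wz 1.535
```

View pics/t6.png

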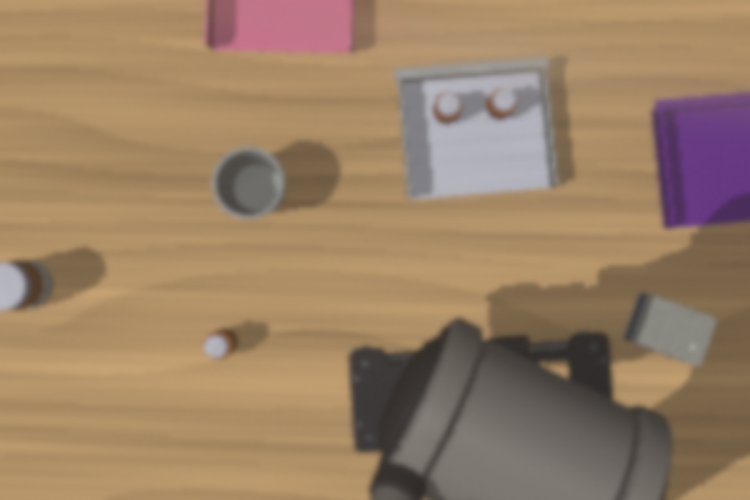

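Both vials stand in the back half of the pan at (447,107) and (503,101). Cup, carton and bottle are unmoved, and A is still at (216,347). A is next.

```bash
python3 -m pendant '[[[0.03,-0.263,0],[0,0,1.535],0.018],[[0.03,-0.263,0],[0,0,1.535],0.018],[[0.03,-0.263,0],[0,0,1.535],0.018],[[0.03,-0.263,0],[0,0,1.535],0.018],[[0.03,-0.263,0],[0,0,1.535],0.018],[[0.03,-0.263,0],[0,0,1.535],0.018],[[0.03,-0.263,0],[0,0,1.535],0.018],[[0.03,-0.263,0],[0,0,1.535],0.018],[[0.03,-0.263,0],[0,0,1.535],0.018],[[0.03,-0.263,0],[0,0,1.535],0.018]]'; python3 -c "
from h import *
to(433.6,150.7,264,-1.45)"
```

```text
time: 9.67
tool_pos: [435.6, 152.8, 263.7]
tcp_rot: [-3.14, -0.0, -1.022]
contact_force: [0.5, -0.9, -0.6]
grip_width: 18.0
t 9.67 pos [435.6 152.8 263.7] rot [-3.14  -0.    -1.022] shift [ 0.0007  0.0028 -0.0003] wz 0.428
```

```bash
python3 -m pendant '[[[0.001,0.003,0],[0,0,0.428],0.018],[[0.001,0.003,0],[0,0,0.428],0.018],[[0.001,0.003,0],[0,0,0.428],0.018],[[0.001,0.003,0],[0,0,0.428],0.018],[[0.001,0.003,0],[0,0,0.428],0.018],[[0.001,0.003,0.03],[0,0,0.428],0.018],[[0.001,0.003,0.06],[0,0,0.428],0.018],[[0.001,0.003,0.08],[0,0,0.428],0.018],[[0.001,0.003,0.08],[0,0,0.428],0.018]]'; python3 -c "
from h import *
to(433.6,150.7,184,-1.45)"
```

```text
time: 10.42
tool_pos: [433.3, 136.5, 180.0]
tcp_rot: [3.137, 0.022, -1.435]
contact_force: [-1.4, -0.0, 0.1]
grip_width: 18.0
t 10.42 pos [433.3 136.5 180. ] rot [ 3.137  0.022 -1.435] shift [-0.0141 -0.0022 -0.004 ] wz 0.015
```

```bash
python3 -m pendant '[[[0,0,-0.004],[0,0,0],0.018],[[0,0,-0.004],[0,0,0],0.018]]'; python3 -c "
from h import *
o=get_obs();print(o['joint_positions'].round(3),o['dq'].round(3))
to(433.6,150.7,184,-1.45)"
```

```text
time: 10.58
tool_pos: [435.0, 136.4, 188.4]
tcp_rot: [-3.138, 0.022, -1.435]
contact_force: [-1.0, 0.0, 1.3]
grip_width: 18.0
[0.129 0.532 1.962 0.036 0.645 3.105] [-0.005 -0.017  0.002  0.002 -0.02   0.   ]
t 10.58 pos [435.  136.4 188.4] rot [-3.138  0.022 -1.435] shift [-0.0143 -0.0005  0.0044] wz 0.015
```

Joint 6 is at its limit with this heading, so I back off to heading -1.2 and use a slightly different arc.

```bash
python3 -c "
from h import *
S=path((439,106),-1.2,202,65,.085,45,45,8)
to(*S,184,-1.2)"
```

```text
0: [0.000,-0.000] wz 0.00 vial [430. 130.]
1: [0.008,-0.000] wz 0.00 vial [432. 123.]
2: [0.016,0.000] wz 0.00 vial [435. 115.]
3: [0.024,0.000] wz 0.00 vial [438. 108.]
4: [0.026,0.000] wz 0.00 vial [439. 106.]
5: [0.034,-0.000] wz 0.00 vial [442.  99.]
6: [0.042,0.000] wz 0.00 vial [445.  91.]
7: [0.050,0.000] wz 0.00 vial [448.  84.]
8: [0.058,-0.000] wz 0.00 vial [451.  76.]
9: [0.066,0.000] wz 0.00 vial [453.  69.]
10: [0.074,-0.000] wz 0.00 vial [456.  61.]
11: [0.082,-0.000] wz 0.00 vial [459.  54.]
12: [0.090,0.000] wz 0.00 vial [462.  46.]
13: [0.098,-0.000] wz 0.00 vial [465.  39.]
14: [0.106,-0.000] wz 0.00 vial [468.  31.]
15: [0.114,0.000] wz 0.00 vial [471.  24.]
16: [0.122,-0.000] wz 0.00 vial [474.  17.]
17: [0.130,-0.000] wz 0.00 vial [477.   9.]
18: [0.138,0.000] wz 0.00 vial [480.   2.]
19: [0.146,-0.000] wz 0.00 vial [482.  -6.]
20: [0.154,0.000] wz 0.00 vial [485. -13.]
21: [0.162,0.000] wz 0.00 vial [488. -21.]
22: [0.170,-0.000] wz 0.00 vial [491. -28.]
23: [0.178,-0.000] wz 0.00 vial [494. -36.]
24: [0.186,0.000] wz 0.00 vial [497. -43.]
25: [0.194,0.000] wz 0
[... 419 characters left out ...]
]
35: [0.275,-0.003] wz -0.71 vial [ 542. -116.]
36: [0.282,-0.007] wz -0.83 vial [ 549. -119.]
37: [0.289,-0.012] wz -0.95 vial [ 557. -122.]
38: [0.295,-0.017] wz -1.08 vial [ 565. -123.]
39: [0.301,-0.024] wz -1.20 vial [ 573. -124.]
40: [0.305,-0.031] wz -1.28 vial [ 581. -123.]
41: [0.307,-0.038] wz -1.28 vial [ 589. -123.]
42: [0.309,-0.046] wz -1.28 vial [ 597. -122.]
43: [0.311,-0.054] wz -1.28 vial [ 605. -121.]
44: [0.314,-0.062] wz -1.28 vial [ 613. -121.]
45: [0.316,-0.069] wz -1.28 vial [ 621. -120.]
46: [0.317,-0.072] wz -1.28 vial [ 623. -120.]
start [422.69390105 147.94175887]
t 10.58 pos [435.  136.4 188.4] rot [-3.138  0.022 -1.435] shift [-0.0131  0.0107  0.0044] wz -0.235
```

```bash
python3 -m pendant '[[[-0.014,0.005,0],[0,0,-0.08],0.018],[[-0.014,0.011,0],[0,0,-0.16],0.018],[[-0.014,0.011,0.002],[0,0,-0.235],0.018],[[-0.014,0.011,0.003],[0,0,-0.235],0.018]]'; python3 -c "
from h import *
print(get_obs()['joint_positions'].round(3))
to(422.7,148,184,-1.2)"
```

```text
time: 10.92
tool_pos: [421.8, 148.9, 186.0]
tcp_rot: [-3.132, 0.02, -1.197]
contact_force: [-0.3, -0.5, 0.1]
grip_width: 17.7
[0.161 0.526 1.988 0.037 0.623 2.898]
t 10.92 pos [421.8 148.9 186. ] rot [-3.132  0.02  -1.197] shift [ 0.0011 -0.0005  0.002 ] wz 0.003
```

```bash
python3 -c "
from h import *
from scipy.spatial.transform import Rotation as Q
R=Q.from_euler('xyz',get_obs()['tcp_rot'])
D=Q.from_euler('xyz',[np.pi,0,-1.2])
print((R.inv()*D).as_rotvec(), R.inv().apply(np.array([422.7,148,184])-get_obs()['tool_pos']))"
```

```text
[-0.00954174  0.02024374  0.00288499] [ 1.18014863 -0.46748008  1.96500921]
```

```bash
python3 -m pendant '[[[0.001,0,0.001],[-0.0095,0.02,0.003],0.018],[[0.001,0,0.001],[-0.0095,0.02,0.003],0.018],[[0.009,0,0.001],[-0.0095,0.02,0.003],0.018],[[0.017,0,0.001],[-0.0095,0.02,0.003],0.018],[[0.025,0,0.001],[-0.0095,0.02,0.003],0.018],[[0.033,0,0.001],[-0.0095,0.02,0.003],0.018],[[0.041,0,0.001],[-0.0095,0.02,0.003],0.018]]'; python3 - <<'E'
from h import *
to(422.7+40*np.cos(-1.2),148+40*np.sin(-1.2),184,-1.2)
c=capture('wrist');cv2.imwrite(f'pics/w7.png',c['color'][:,:,::-1])
E
```

```text
time: 11.5
tool_pos: [436.6, 109.2, 182.5]
tcp_rot: [3.138, 0.001, -1.204]
contact_force: [0.8, 1.0, 0.2]
grip_width: 18.0
t 11.5 pos [436.6 109.2 182.5] rot [ 3.138e+00  1.000e-03 -1.204e+00] shift [-0.0012 -0.0011 -0.0015] wz -0.004
```

View pics/w7.png

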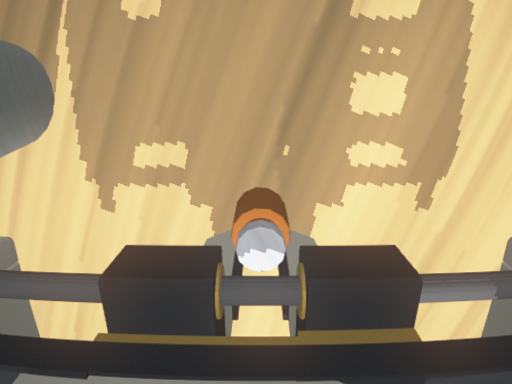

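A is upright and nestled (cap at 261,245). Next is the straight run of about 185 mm.

```bash
python3 -m pendant '[[[0.007,0,-0.001],[0,0,0],0.018],[[0.016,0,-0.001],[0,0,0],0.018],[[0.026,0,-0.001],[0,0,0],0.018],[[0.036,0,-0.001],[0,0,0],0.018],[[0.046,0,-0.001],[0,0,0],0.018],[[0.056,0,-0.001],[0,0,0],0.018],[[0.066,0,-0.001],[0,0,0],0.018],[[0.076,0,-0.001],[0,0,0],0.018],[[0.085,0,-0.001],[0,0,0],0.018],[[0.092,0,-0.001],[0,0,0],0.018]]';python3 -m pendant '[[[0.007,0,0],[0,0,0],0.018],[[0.016,0,0],[0,0,0],0.018],[[0.026,0,0],[0,0,0],0.018],[[0.036,0,0],[0,0,0],0.018],[[0.046,0,0],[0,0,0],0.018],[[0.056,0,0],[0,0,0],0.018],[[0.066,0,0],[0,0,0],0.018],[[0.076,0,0],[0,0,0],0.018],[[0.085,0,0],[0,0,0],0.018],[[0.092,0,0],[0,0,0],0.018]]'; python3 - <<'E'
from h import *
to(422.7+226*np.cos(-1.2),148+226*np.sin(-1.2),184,-1.2)
E
```

```text
time: 12.38
tool_pos: [469.7, 23.4, 183.4]
tcp_rot: [3.138, 0.001, -1.204]
contact_force: [0.5, 0.4, -0.4]
grip_width: 18.0
time: 13.22
tool_pos: [502.7, -62.5, 183.2]
tcp_rot: [3.138, 0.001, -1.204]
contact_force: [-0.3, -0.9, -0.6]
grip_width: 18.0
t 13.22 pos [502.7 -62.5 183.2] rot [ 3.138e+00  1.000e-03 -1.204e+00] shift [ 0.0008 -0.0017 -0.0008] wz -0.004
```

```bash
python3 -m pendant '[[[0.008,0.001,-0.001],[0,0,-0.09],0.018],[[0.016,0.002,-0.001],[0,0,-0.21],0.018],[[0.025,0.002,-0.001],[0,0,-0.33],0.018],[[0.033,0.001,-0.001],[0,0,-0.45],0.018],[[0.041,-0.001,-0.001],[0,0,-0.57],0.018],[[0.049,-0.004,-0.001],[0,0,-0.69],0.018],[[0.056,-0.008,-0.001],[0,0,-0.81],0.018],[[0.063,-0.013,-0.001],[0,0,-0.93],0.018],[[0.069,-0.018,-0.001],[0,0,-1.05],0.018],[[0.075,-0.025,-0.001],[0,0,-1.17],0.018]]'; python3 - <<'E'
from h import *
to(604,-122,184,.085)
c=capture('wrist');cv2.imwrite(f'pics/w8.png',c['color'][:,:,::-1])
E
```

```text
time: 14.05
tool_pos: [552.7, -123.0, 184.0]
tcp_rot: [3.141, 0.004, -0.027]
contact_force: [-0.4, -0.6, 0.2]
grip_width: 18.0
t 14.05 pos [ 552.7 -123.   184. ] rot [ 3.141  0.004 -0.027] shift [ 0.0512 -0.0024 -0.    ] wz -0.112
```

View pics/w8.png

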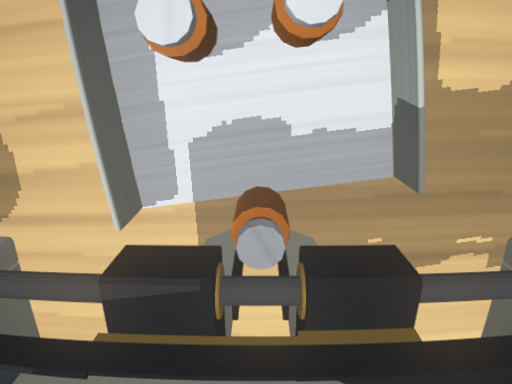

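A is at the mouth centre, and B and C stand inside at (175,20) and (308,15). I do the last 45 mm with the remaining turn, then retreat.

```bash
python3 -m pendant '[[[0.006,0,0],[0,0,-0.05],0.018],[[0.013,0,0],[0,0,-0.1],0.018],[[0.021,-0.001,0],[0,0,-0.11],0.018],[[0.029,-0.001,0],[0,0,-0.11],0.018],[[0.036,-0.002,0],[0,0,-0.11],0.018],[[0.042,-0.002,0],[0,0,-0.11],0.018],[[0.046,-0.002,0],[0,0,-0.11],0.018],[[0.046,-0.002,0],[0,0,-0.11],0.018]]'; python3 -m pendant '[[[-0.015,0,0],[0,0,0],0.018],[[-0.035,0,0],[0,0,0],0.018],[[-0.06,0,-0.02],[0,0,0],0.018],[[-0.09,0,-0.05],[0,0,0],0.018],[[-0.12,0,-0.08],[0,0,0],0.018],[[-0.15,0,-0.1],[0,0,0],0.018],[[-0.18,0,-0.1],[0,0,0],0.018],[[-0.18,0,-0.1],[0,0,0],0.018],[[-0.18,0,-0.1],[0,0,0],0.018]]'; python3 - <<'E'
from h import *
c=capture('top');cv2.imwrite('pics/t9.png',cv2.resize(c['color'][110:310,100:400,::-1],(750,500)))
E
```

```text
time: 14.77
tool_pos: [599.4, -121.9, 183.9]
tcp_rot: [3.141, 0.003, 0.076]
contact_force: [0.0, -0.6, 0.5]
grip_width: 18.1
time: 15.52
tool_pos: [418.5, -135.7, 285.2]
tcp_rot: [3.141, 0.003, 0.075]
contact_force: [1.0, -0.4, 0.4]
grip_width: 18.3
```

View pics/t9.png

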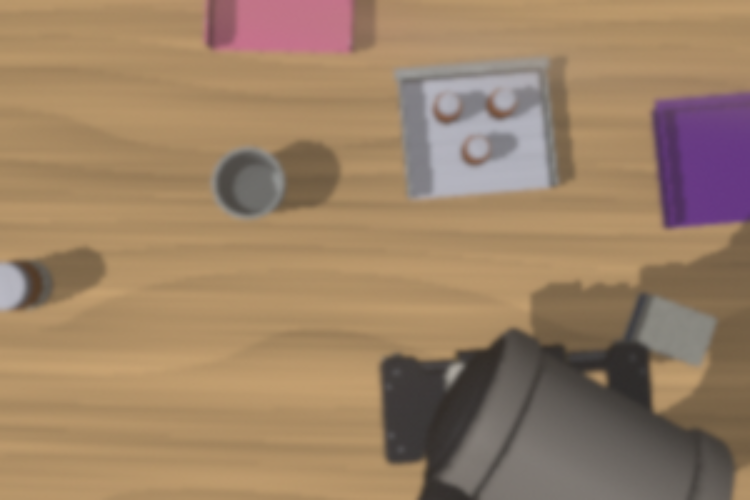

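All three vials stand well inside the pan, at (447,106), (503,101) and (477,149). The neighbours are unmoved and the arm is clear, so I hand in.

```bash
python3 -c "
from plant import close_job;print(close_job())"
```

```text
the job is handed in; nothing more can be done
None
```

I pushed all three vials into the steel pan, one at a time, with the fingers held 18 mm apart as a cradle. I handed the job in at about 15.6 s on the robot clock. It reported no verdict.

- **Vials:** The last top view shows all three standing upright in the pan. By finger position, the front one is about 40 mm inside the open edge and the back two about 80 mm.
- **Other objects:** The cup and carton look unmoved in that view, and so does the part of the bottle that it shows. The gripper was retreated and clear before I handed in, and the contact force readings at the end of each move stayed within about 2 N.
- **Problem on the way:** On the approach to the last vial, joint 6 came up against its range limit (3.105 of 3.11 rad). That tilted the tool slightly, dropped the fingertips to about 2 mm above the table and shifted the tool about 14 mm toward the vial, without contact. I backed off to another heading, levelled the tool and then finished the push normally.
- **Not measured:** I judged the final vial positions from the image and the finger position rather than measuring them again from the pixels.

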